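# Close and lock the gel casting stand

## Robot

A 6-joint arm with a two-finger parallel gripper is mounted at the origin on the work surface. World frame = base frame: x ahead of the robot, y to its left, z up, the work surface at z = 0. Lengths are in m, angles in rad, forces in N, time in s.
With the tool pointing down it reaches from about 0.25 to 0.725 m from the base axis. Payload 4 kg.
Tool frame: the origin (TCP) lies at the very end of the fingers, on their centre line; the grasp point (between the pads) lies 19 mm behind it; z points along the fingers, y is the direction in which the jaws open and shut (so a half turn about z gives the same grasp; the last joint's range is limited). The gripper opens to 85 mm and grips with 20 to 120 N. Pads are 22 mm wide; open, the fingers measure 114 mm over their backs; the gripper's body (76 mm by 85 mm) begins 54 mm behind the grasp point. The pads swing forward as they close: fully open they stand 13 mm farther back than shut.
Start: joints at [-1.208, 0.241, 0.005, 1.335, 0, 1.571], TCP at [0.177, -0.467, 0.231] pointing down, gripper open.
Joint ranges: [-2.72, 2.72], [-1.05, 1.87], [-1.09, 1.28], [-1.99, 2.15], [-1.42, 1.44], [-3.14, 3.14]. Speed limits (rad/s): [2.79, 2.79, 3.14, 3.14, 3.14, 3.14].

## Interface

Orientations are given as a unit quaternion [w, x, y, z].
In Python, from workcell import * gives the robot as it stands.
- The arm moves only by the tool send_rows, never from a script. Its argument "moves" is a list of rows, each a list of 3 entries, a list of its own where there are three numbers: the finger opening in m, from 0 to 0.0854, then the shift along the tool's x, y, z in m, then the turn about the tool's z in degrees. In form: [[fingers, [x, y, z], spin], ...]. A call has exactly 8 rows; each row is the pose to reach, as a shift and turn from the pose commanded when the call began, along the tool's axes at that moment; what a row does not reach only later rows make up. A row lasts 1/8 s, in which the tool goes at most 62.5 mm and 10.7 degrees, less where a joint would pass 70% of its speed; a pose out of reach is approached as far as the arm can. A call with a gripper value outside its range is refused whole. The fingers move at their own pace and stop on an object; "squeeze" is the grip in N (left out, the last holds). Time passes only in rows, so rows that repeat a pose let the fingers close, or fill a call up. It gives the time, the measured TCP pose, the force and the opening at its end, in the units of the state.
- get_state(): the state, without advancing time (a new reading comes with each control period).
- camera(name): name is "scene" or "side" or "wrist"; returns the picture (384x512x3 uint8, red, green, blue); there is no depth.
- calibration(name): a dict with "fx", "fy", "cx", "cy" (pixels), "xyz" and "attitude" of the camera in the world. Camera axes: x right, y down, z forward; pixel columns grow to the right and rows downward; lengths in m; the calibration is good to about 2 mm. A picture is of the moment at which its call begins: read the wrist's pose just before it. calibration takes no time and is no camera call; for the wrist camera it gives the pose at the moment of the call.
- job_done(): hands the job in, once; it reports no verdict.
Trained networks look in the newest picture that a camera, given by its name, has taken for a name from the list of things; names that differ only in an ending like _2 or _b are one class to them, and where a whole thing is asked for, a point or a joint stands for the part that bears it (a point fixed in the world has none). Each returns a list of dicts, best first, with "p" (0 to 1); they miss things now and then, are a little off and sometimes report something else, mostly with a low value. They report only what shows in the picture. A call takes as long as a camera call. They do not tell look-alikes from the thing itself.
- boxes_of(name, camera): "location" ([x, y, z] in m, in world coordinates, good to about 4 mm: the middle of the surface that is visible of it).
- masks_of(name, camera): "pixels" (384x512 bool, what is visible of it).
- mark_of(name, camera): "location" ([x, y, z] in m, in world coordinates, good to about 4 mm: a listed point, or the origin of a listed thing).
The state is a dict: "clock": time; "joint_positions": joint angles; "joint_velocities": joint speeds; "joint_torque": joint torques, N m; "position": TCP position; "eef_rot": TCP orientation; "contact_force": force on the tool from outside, world axes, zero at the start; "wrist_torque": the same for the moment, N m; "width": opening from 0.0 (shut) to 1.0 (fully open).
Only numpy, scipy, OpenCV 4.12 (cv2) and the standard library are available. Lean on these libraries where they do the work, as an engineer would, in place of code of your own. Each camera call takes 0.05 s, during which the arm holds its last target.

## Task

Get the gel casting stand ready for pouring: loosen the black clamp knob on its sliding gate, slide the gate up so that the clear tray is held snug with no gap between the gate and the fixed dam at the other end, and then turn the knob fully tight again so the gate stays locked there. Keep the tray lying flat in the stand, leave everything else on the bench where it stands, and let go of the stand at the end.

Things in the scene. Friction and masses are not known exactly. Their poses are not given: they have to be found in the camera images.
- caster: gel casting stand, fixed at any yaw: aluminium base plate 140 (x) x 330 (y) x 12 mm high; origin: centre of its underside. +y runs along the track from the fixed dam to the gate's open end. A steel strip 50 mm wide, y = 10 to 152 mm, is the gate's track. The tray lies on the base plate (z = 12 mm) between low lips (x = +-52 mm inside, 7 mm high).
- dam_face (a point): centre of the inner face of the fixed grey dam at the stand's -y end (y = -135 mm in the stand's frame), 32 mm above the bench; dam 120 wide, 20 thick, top 52 mm above the bench; axes as the stand's.
- gate (a joint): position of the sliding gate along the stand's y, m: 0 = closed, its face 120 mm (one tray length) from the dam's; grows as it moves away, range -0.006 to 0.072. Slides with about 2 N when loose; locked it does not move under 25 N. At value q the gate's face is at y = -15 mm + q in the stand's frame.
- gate_face (a point): centre of the gate's flat face towards the tray, 32 mm above the bench; axes as the stand's. The gate is a grey plate 98 wide, 15 mm thick, top 51 mm above the bench, with a white carriage block 76 x 66 mm behind it (top 44 mm above the bench) that carries the clamp knob.
- clamp_knob (a joint): angle of the clamp knob, rad: 0 = fully tight (stop), its bar across the track; grows as it is loosened (counter-clockwise from above) to 1.5 = fully loose (stop), bar along the track. The clamp bites below about 0.6; turning takes about 0.08 to 0.15 N m; the knob stays where it is left. Starts at 0 to 0.2.
- knob_bar (a point): black clamp knob on the gate's carriage: an upright bar 66 long (its x, turning with the knob), 14 thick (its y), 32 mm high, on a 30 mm round hub. The point is on the vertical turning axis, 81 mm above the bench (bar from 63 to 95 mm), 47 mm behind the gate's face (+y of the stand). The gate can be slid by the knob.
- tray: clear plastic gel tray loose in the stand, about 150 g: floor 100 (x) x 120 (y) x 5 mm, walls 4 mm thick, 30 mm high on its two long sides, ends (+-y) open. Origin: centre of its underside; axes as the stand's. Starts 4 to 14 mm off the fixed dam; home against it, its origin is at y = -75 mm in the stand's frame.
- comb: bystander: white gel comb lying flat beside the stand, 100 x 42 x 12 mm; origin on its underside. Leave in place.
- glass_plate: bystander: loose green glass plate 75 x 100 x 6 mm, lying beside the stand on the other side; origin centre of underside. Leave in place.
- amber_bottle: bystander: amber glass bottle, 72 mm in diameter, 170 mm tall; origin centre of underside. Leave in place.
- waste_jar: bystander: white plastic jar, 100 mm in diameter, 150 mm tall; origin centre of underside. Leave in place.
- beaker: bystander: glass beaker, 72 mm in diameter, 90 mm tall; origin centre of underside. Leave in place.
- tip_box: bystander: grey box of pipette tips, 85 x 125 x 55 mm; origin centre of underside. Leave in place.
Mind the look-alikes: they are no part of the job. What is meant by the tray is not brown, green or yellow, and is the larger of those in its own colour.

How it is judged:
By the outcome, as a careful person would: the job done as asked, in the order asked, and still so for the second after the job is handed in, with the robot touching nothing.
It also fails if it takes over 40 s, if anything falls off the work surface, if the arm or the gripper's body presses on something with over 40 N, if the wrist force passes 120 N, or if a joint passes its speed limit or range.

## Working session

There is one attempt and no reset: what is moved stays moved. The work goes in short steps, Python scripts to look and compute and a tool call to move; the robot and the scene stay as the last step left them, time stands still between calls to the robot, and variables do not carry over. Pictures are saved under pics/ and viewed, and the job is handed in when it is done.

Besides the shell and the picture viewer there is one more tool, called after "Emit:" in YAML: its name, and indented under it one key for each argument. send_rows: Moves the arm, as the interface text tells. Its arguments: {"type":"object","properties":{"moves":{"type":"array"},"squeeze":{"type":"number"}},"required":["moves"]}

```bash
mkdir -p pics; ls
python3 - <<'E'
from workcell import *
import cv2
s=get_state();print({k:s[k] for k in("clock","position","eef_rot","width","contact_force")})
for n in("scene","side","wrist"):
    im=camera(n);cv2.imwrite(f"pics/a_{n}.png",im[:,:,::-1]);c=calibration(n);print(n,c)
for n in("scene","side"):
    for t in("dam_face","gate_face","knob_bar","tray","caster"):
        try:
            print(n,t,[(round(d["p"],2),[round(float(v),4) for v in d["location"]]) for d in mark_of(t,n)][:3])
        except Exception as e: print(n,t,e)
E
```

```text
pics
{'clock': 0.0, 'position': array([ 0.17720437, -0.46688089,  0.23042621]), 'eef_rot': array([-1.00651473e-03,  9.83595024e-01,  1.80387856e-01, -1.94129075e-04]), 'width': 1.0043204496380145, 'contact_force': array([ 0.59682409,  0.06899385, -0.39779479])}
scene {'fx': 381.52950413966335, 'fy': 381.52950413966335, 'cx': 254.52090307936373, 'cy': 187.05026747203905, 'xyz': array([1.29668261, 0.26171185, 0.71392009]), 'attitude': array([-0.27983225,  0.53521559,  0.71114569, -0.35987496])}
side {'fx': 454.24491733208504, 'fy': 454.24491733208504, 'cx': 251.8212422174843, 'cy': 185.92378769786305, 'xyz': array([0.37726239, 1.02214404, 0.99137032]), 'attitude': array([ 0.00798171, -0.03439522,  0.91547378, -0.40082541])}
wrist {'fx': 283.90127095699046, 'fy': 283.90127095699046, 'cx': 257.87492273799637, 'cy': 191.03891734299202, 'xyz': array([ 0.23938848, -0.44411208,  0.37284595]), 'attitude': array([ 0.107741  ,  0.81594882, -0.56298393, -0.07528947])}
scene dam_face [(0.76, [0.6268, 0.0784, 0.0311]), (0.19, [0.4576, 0.0512, 0.0021]), (0.15, [0.4181, -0.4167, 0.0004])]
scene gate_face [(0.98, [0.5228, -0.0534, 0.0296])]
scene knob_bar [(0.54, [0.4928, -0.0888, 0.0811])]
scene tray [(0.87, [0.2112, -0.3136, 0.0015]), (0.8, [0.3615, 0.257, 0.0024]), (0.78, [0.5782, 0.2295, -0.0007])]
scene caster [(0.83, [0.5398, -0.032, 0.0029])]
side dam_face [(0.6, [0.6291, 0.0781, 0.0292])]
side gate_face [(0.56, [0.5244, -0.0461, 0.0336])]
side knob_bar [(0.66, [0.4893, -0.0886, 0.0798])]
side tray [(0.82, [0.3597, 0.2616, 0.0025]), (0.75, [0.1632, 0.3016, -0.0001]), (0.66, [0.212, -0.311, 0.0019])]
side caster [(0.85, [0.5407, -0.033, 0.0027])]
```

View pics/a_scene.png

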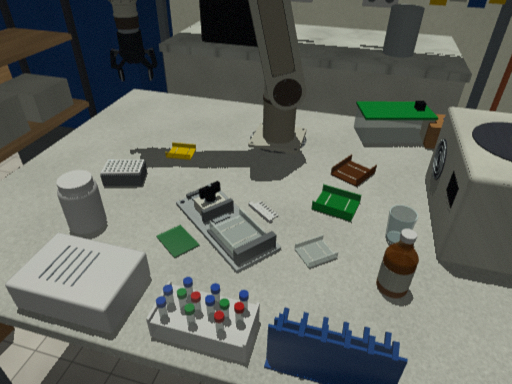

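View pics/a_side.png

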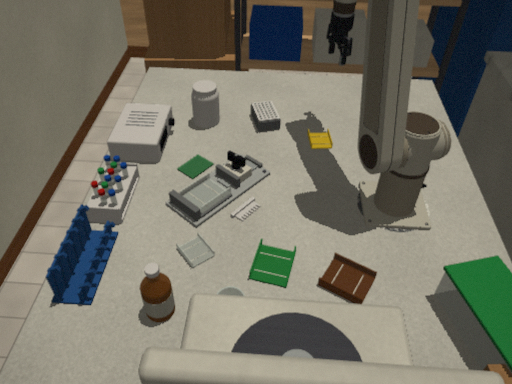

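The full-size clear tray is in the stand (scene ~(240,235)), and the smaller clear one (315,250) is the look-alike. The knob shows at (208,192), with its bar across the track. I'll head for a point above the knob while turning the tool.

Emit:
send_rows:
  moves:
    - [0.085,[0.027,-0.015,0],-7.5]
    - [0.085,[0.054,-0.03,0],-15]
    - [0.085,[0.08,-0.045,0],-22.5]
    - [0.085,[0.107,-0.06,0],-30]
    - [0.085,[0.134,-0.075,0],-37.5]
    - [0.085,[0.16,-0.09,0],-45]
    - [0.085,[0.187,-0.105,0],-52.5]
    - [0.085,[0.213,-0.121,0],-60]

```text
clock: 1.65
position: [0.3343, -0.278, 0.2315]
eef_rot: [0.0, 0.76, 0.65, 0.0]
contact_force: [0.1, -0.3, -0.7]
width: 0.992
```

```bash
cat > h.py <<'E'
from workcell import *
import numpy as np, cv2
from scipy.spatial.transform import Rotation as R
def rot(q): return R.from_quat([q[1],q[2],q[3],q[0]])
def st():
    s=get_state();M=rot(s["eef_rot"]).as_matrix()
    print("t",round(s["clock"],2),"p",np.round(s["position"],4),"yawx",round(np.degrees(np.arctan2(M[1,0],M[0,0])),2),"z",np.round(M[:,2],3),"j",np.round(s["joint_positions"],3),"F",np.round(s["contact_force"],1),"T",np.round(s["wrist_torque"],2),"w",round(s["width"]*85.4,1))
    return s,M
E
python3 -c "
from h import *
s,M=st();d=np.array([.491,-.089,.23])-s['position'];print(M.T@d)"
```

```text
t 1.65 p [ 0.3343 -0.278   0.2315] yawx 81.03 z [ 0. -0. -1.] j [-0.694  0.111 -0.153  1.306  0.     1.034] F [ 0.1 -0.3 -0.7] T [ 0.03 -0.04 -0.02] w 84.7
[0.21110998 0.12532999 0.00146893]
```

Emit:
send_rows:
  moves:
    - [0.085,[0.026,0.016,0],-7.5]
    - [0.085,[0.053,0.031,0],-15]
    - [0.085,[0.079,0.047,0],-22.5]
    - [0.085,[0.106,0.063,0],-30]
    - [0.085,[0.132,0.078,0],-37.5]
    - [0.085,[0.158,0.094,0],-45]
    - [0.085,[0.185,0.11,0],-52.5]
    - [0.085,[0.211,0.125,0],-60]

```text
clock: 2.65
position: [0.4915, -0.0896, 0.2314]
eef_rot: [0.0, 0.333, 0.943, 0.0]
contact_force: [0.1, -0.1, -0.3]
width: 0.998
```

Run:
```python
from h import *
s,M=st()
im=camera("wrist");cv2.imwrite("pics/b_wrist.png",im[:,:,::-1])
for t in("dam_face","gate_face","knob_bar","tray","caster"):
    print(t,[(round(d["p"],2),np.round(d["location"],4)) for d in mark_of(t,"wrist")][:3])
for t in("clamp_knob","caster"):
    m=masks_of(t,"wrist")
    for d in m[:2]:
        a=d["pixels"];ys,xs=np.nonzero(a);print(t,d["p"],a.sum(),xs.min(),xs.max(),ys.min(),ys.max(),cv2.minAreaRect(np.stack([xs,ys],1).astype(np.float32)))
```

```text
t 2.65 p [ 0.4915 -0.0896  0.2314] yawx 141.04 z [ 0. -0. -1.] j [-0.18   0.24   0.004  1.335 -0.     0.5  ] F [ 0.1 -0.1 -0.3] T [ 0.01 -0.02  0.  ] w 85.3
dam_face [(0.78, array([0.6234, 0.0765, 0.0311])), (0.19, array([ 0.6351, -0.1319,  0.0012]))]
gate_face [(0.81, array([ 0.5227, -0.0527,  0.0309]))]
knob_bar [(0.7, array([ 0.4955, -0.0899,  0.0835]))]
tray [(0.93, array([0.58  , 0.0164, 0.0131])), (0.73, array([ 0.5753,  0.2322, -0.0015])), (0.67, array([ 0.4623,  0.0491, -0.0006]))]
caster [(0.63, array([ 5.399e-01, -2.630e-02, -4.000e-04])), (0.58, array([0.6242, 0.0763, 0.0317]))]
clamp_knob 0.68 1147 246 273 147 214 ((260.9495849609375, 180.6708526611328), (66.65689086914062, 26.24779510498047), 72.75853729248047)
caster 0.58 20532 188 466 112 222 ((327.0, 167.0), (110.0, 278.0), 90.0)
```

View pics/b_wrist.png

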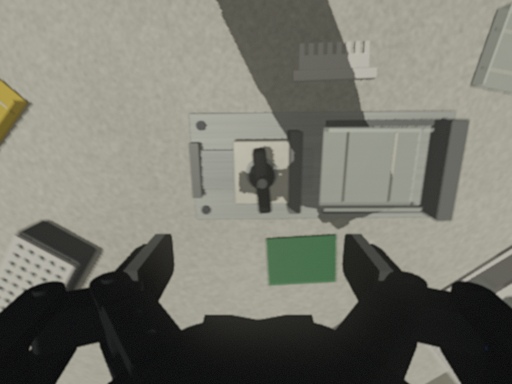

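The tool is lined up with the stand. The bar runs from about (261,152) to (265,210), tilted slightly. I'll measure its axis and the stand's edges precisely.

Run:
```python
from h import *
c=calibration("wrist");print(c)
im=cv2.imread("pics/b_wrist.png")
cv2.imwrite("pics/b_crop.png",cv2.resize(im[135:225,185:305],None,fx=6,fy=6,interpolation=cv2.INTER_CUBIC))
def w(u,v,z):
    r=rot(c["attitude"]).as_matrix()@np.array([(u-c["cx"])/c["fx"],(v-c["cy"])/c["fy"],1]);return c["xyz"]+r*(z-c["xyz"][2])/r[2]
for a,z in(((190,113),.012),((190,219),.012),((455,111),.012),((452,219),.012),((261,150),.095),((264.5,211),.095)):print(a,np.round(w(*a,z),4))
```

```text
{'fx': 283.90127095699046, 'fy': 283.90127095699046, 'cx': 257.87492273799637, 'cy': 191.03891734299202, 'xyz': array([ 0.44009571, -0.04972931,  0.37363428]), 'attitude': array([0.1185989 , 0.89597252, 0.42433094, 0.05577456])}
(190, 113) [ 0.3856 -0.1132  0.012 ]
(190, 219) [ 0.4873 -0.2076  0.012 ]
(455, 111) [0.5897 0.1397 0.012 ]
(452, 219) [0.7121 0.067  0.012 ]
(261, 150) [ 0.4677 -0.0687  0.095 ]
(264.5, 211) [ 0.5189 -0.1057  0.095 ]
```

View pics/b_crop.png

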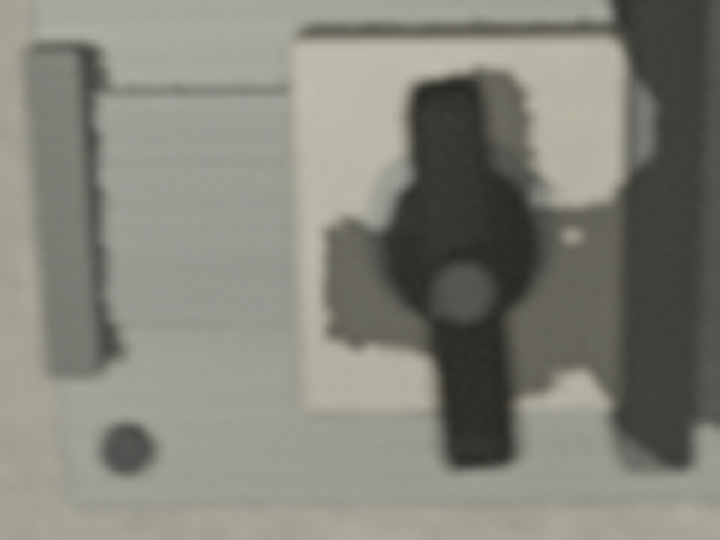

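Run:
```python
from h import *
c=calibration("wrist")
def w(u,v,z):
    r=rot(c["attitude"]).as_matrix()@np.array([(u-c["cx"])/c["fx"],(v-c["cy"])/c["fy"],1]);return c["xyz"]+r*(z-c["xyz"][2])/r[2]
C=w(262.2,183.7,.095);E=w(265,211.7,.095);print(C,E,np.linalg.norm(E-C),np.degrees(np.arctan2(*(C-E)[1::-1])))
s,M=st()
a=w(190,113,.012);b=w(190,219,.012);print(np.linalg.norm(a-b))
print("shift tool",M.T@(C-s["position"]))
S=[(.6268,.0784),(.6291,.0781),(.6234,.0765)];G=[(.5228,-.0534),(.5244,-.0461),(.5227,-.0527)]
for t in (w(190,113,.012)-w(455,111,.012),w(190,219,.012)-w(452,219,.012)):print("edge",np.degrees(np.arctan2(t[1],t[0])))
```

```text
[ 0.49480814 -0.0891556   0.095     ] [ 0.51981486 -0.10573395  0.095     ] 0.030002959946737878 146.45738032314904
t 3.05 p [ 0.4903 -0.0912  0.2314] yawx 140.69 z [-0. -0. -1.] j [-0.184  0.238  0.002  1.335 -0.     0.502] F [-0.1 -0.6 -0.3] T [-0.01  0.04 -0.02] w 84.7
0.13879026235484773
shift tool [-0.00222313  0.00446723  0.13638134]
edge -128.90456496864837
edge -129.3057837105764
```

Emit:
send_rows:
  moves:
    - [0.06,[-0.002,0.003,0.03],-5.5]
    - [0.06,[-0.002,0.003,0.06],-5.5]
    - [0.06,[-0.002,0.003,0.09],-5.5]
    - [0.06,[-0.002,0.003,0.12],-5.5]
    - [0.06,[-0.002,0.003,0.14],-5.5]
    - [0.06,[-0.002,0.003,0.155],-5.5]
    - [0.06,[-0.002,0.003,0.163],-5.5]
    - [0.06,[-0.002,0.003,0.163],-5.5]
  squeeze: 30

```text
clock: 4.05
position: [0.4941, -0.0896, 0.0682]
eef_rot: [-0.0, 0.29, 0.957, -0.0]
contact_force: [0.3, -0.3, 0.1]
width: 0.707
```

Run:
```python
from h import *
s,M=st()
im=camera("wrist");cv2.imwrite("pics/c_wrist.png",im[:,:,::-1])
```

```text
t 4.05 p [ 0.4941 -0.0896  0.0682] yawx 146.26 z [-0.001  0.    -1.   ] j [-0.179  0.379 -0.256  0.936 -0.     0.409] F [ 0.3 -0.3  0.1] T [-0.04 -0.02  0.02] w 60.4
```

View pics/c_wrist.png

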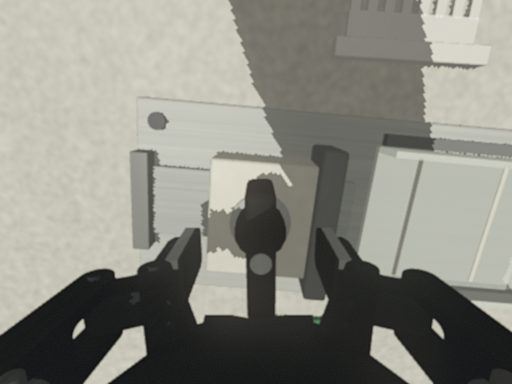

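The bar is upright in the view at x≈261, midway between the fingers at 190 and 330. Closing.

Emit:
send_rows:
  moves:
    - [0.0,[0,0,0],0]
    - [0.0,[0,0,0],0]
    - [0.0,[0,0,0],0]
    - [0.0,[0,0,0],0]
    - [0.0,[0,0,0],0]
    - [0.0,[0,0,0],0]
    - [0.0,[0,0,0],0]
    - [0.0,[0,0,0],0]
  squeeze: 40

```text
clock: 5.1
position: [0.4951, -0.0889, 0.069]
eef_rot: [0.001, 0.29, 0.957, 0.001]
contact_force: [2.4, 4.4, 4.9]
width: 0.151
```

Run:
```python
from h import *
s,M=st()
```

```text
t 5.1 p [ 0.4951 -0.0889  0.069 ] yawx 146.32 z [ 0.002  0.001 -1.   ] j [-0.178  0.378 -0.255  0.936  0.001  0.409] F [2.4 4.4 4.9] T [ 0.77 -0.14  0.11] w 12.9
```

Emit:
send_rows:
  moves:
    - [0.0,[0,0.001,0],-10]
    - [0.0,[0,0.001,0],-20]
    - [0.0,[0,0.001,0],-30]
    - [0.0,[0,0.001,0],-40]
    - [0.0,[0,0.001,0],-50]
    - [0.0,[0,0.001,0],-60]
    - [0.0,[0,0.001,0],-70]
    - [0.0,[0,0.001,0],-78]
  squeeze: 50

```text
clock: 6.1
position: [0.4946, -0.0882, 0.0688]
eef_rot: [0.0, -0.379, 0.925, 0.0]
contact_force: [-0.5, 3.7, 6.6]
width: 0.151
```

```bash
python3 - <<'E'
from h import *
s,M=st()
for n in("side","wrist"):
    im=camera(n);cv2.imwrite(f"pics/d_{n}.png",im[:,:,::-1])
E
python3 -c "
import cv2
i=cv2.imread('pics/d_side.png')[130:240,140:300];cv2.imwrite('pics/d_sc.png',cv2.resize(i,None,fx=4,fy=4))"
```

```text
t 6.1 p [ 0.4946 -0.0882  0.0688] yawx -135.46 z [-0.     0.001 -1.   ] j [-0.177  0.379 -0.255  0.937  0.001 -0.954] F [-0.5  3.7  6.6] T [ 0.79  0.2  -0.08] w 12.9
```

View pics/d_wrist.png

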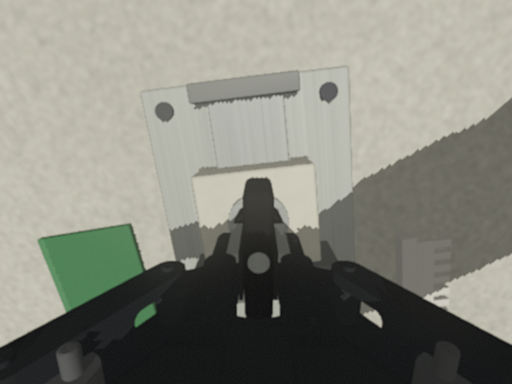

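View pics/d_sc.png

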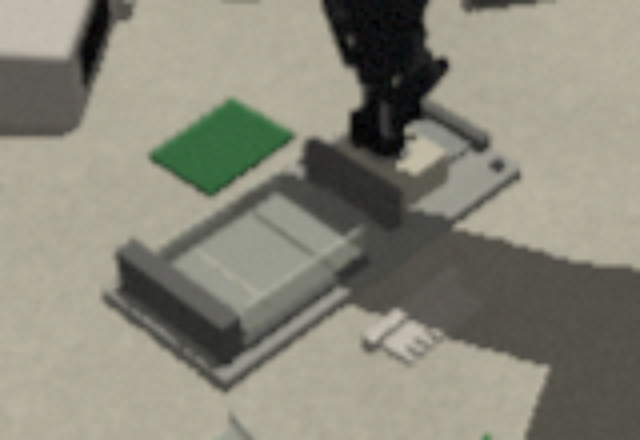

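Knob loose at about 1.46 rad. Now sliding the gate towards the dam.

Emit:
send_rows:
  moves:
    - [0.0,[-0.0045,0.0005,0],0]
    - [0.0,[-0.009,0.001,0],0]
    - [0.0,[-0.0135,0.0015,0],0]
    - [0.0,[-0.018,0.002,0],0]
    - [0.0,[-0.0225,0.0025,0],0]
    - [0.0,[-0.027,0.003,0],0]
    - [0.0,[-0.0315,0.0035,0],0]
    - [0.0,[-0.036,0.004,0],0]

```text
clock: 7.2
position: [0.5162, -0.0612, 0.0688]
eef_rot: [-0.002, -0.377, 0.926, -0.0]
contact_force: [-4.5, 0.6, 10.0]
width: 0.157
```

Run:
```python
from h import *
s,M=st()
u=np.array([.63,.776,0]);print("along",s["contact_force"]@u, M.T@s["contact_force"])
for n in("side","scene"):
    im=camera(n);cv2.imwrite(f"pics/e_{n}.png",im[:,:,::-1])
i=cv2.imread('pics/e_side.png')[130:240,140:300];cv2.imwrite('pics/e_sc.png',cv2.resize(i,None,fx=4,fy=4,interpolation=2))
i=cv2.imread('pics/e_scene.png')[160:280,160:320];cv2.imwrite('pics/e_cc.png',cv2.resize(i,None,fx=4,fy=4,interpolation=2))
```

```text
t 7.2 p [ 0.5162 -0.0612  0.0688] yawx -135.75 z [-0.003 -0.002 -1.   ] j [-0.117  0.41  -0.205  0.958 -0.002 -0.889] F [-4.5  0.6 10. ] T [0.09 0.94 0.06] w 13.4
along -2.358468950127004 [ 2.82799112  3.59949818 -9.96072253]
```

View pics/e_sc.png

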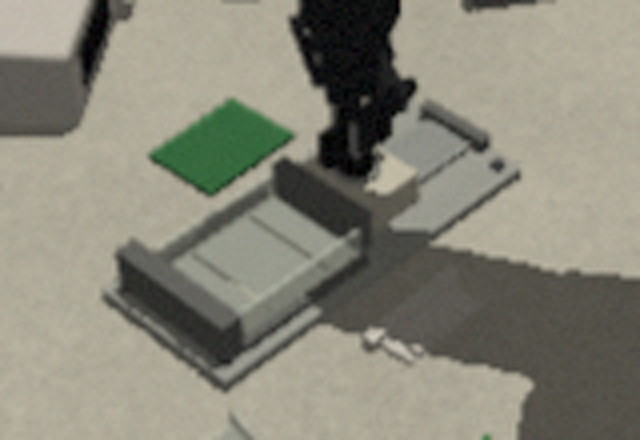

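View pics/e_cc.png

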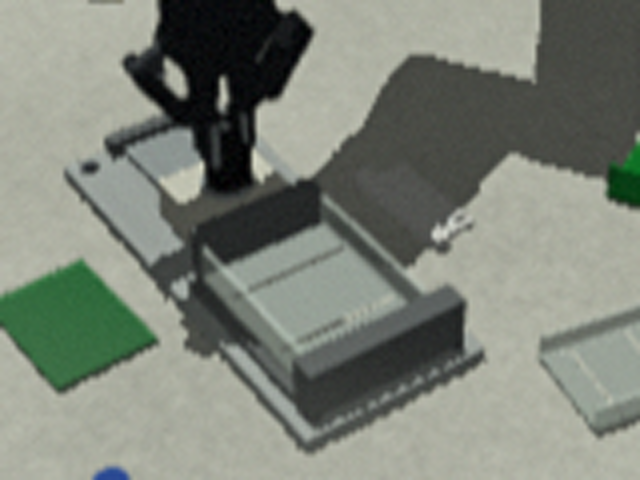

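Emit:
send_rows:
  moves:
    - [0.0,[-0.001,0.0005,-0.0005],0]
    - [0.0,[-0.002,0.0005,-0.001],0]
    - [0.0,[-0.003,0.0007,-0.001],0]
    - [0.0,[-0.004,0.0009,-0.001],0]
    - [0.0,[-0.005,0.001,-0.001],0]
    - [0.0,[-0.006,0.0011,-0.001],0]
    - [0.0,[-0.006,0.0011,-0.001],0]
    - [0.0,[-0.006,0.0011,-0.001],0]

```text
clock: 8.3
position: [0.5209, -0.0554, 0.0689]
eef_rot: [-0.0, -0.377, 0.926, 0.0]
contact_force: [-3.3, -0.2, -0.7]
width: 0.152
```

```bash
cat > k.py <<'E'
from h import *
import sys
s,M=st()
u=np.array([.63,.776,0]);print("along",s["contact_force"]@u, M.T@s["contact_force"],"dist from start",(s["position"]-[.4946,-.0882,0])@u)
E
python3 k.py
```

```text
t 8.3 p [ 0.5209 -0.0554  0.0689] yawx -135.71 z [-0.001  0.001 -1.   ] j [-0.106  0.416 -0.196  0.96   0.    -0.879] F [-3.3 -0.2 -0.7] T [ 0.13  0.68 -0.02] w 13.0
along -2.263033491622493 [2.52860332 2.14445101 0.73300458] dist from start 0.04204898160784875
```

Emit:
send_rows:
  moves:
    - [0.0,[-0.0005,0,0],0]
    - [0.0,[-0.001,0,0],0]
    - [0.0,[-0.0015,0.0001,0],0]
    - [0.0,[-0.002,0.0001,0],0]
    - [0.0,[-0.0025,0.0001,0],0]
    - [0.0,[-0.003,0.0001,0],0]
    - [0.0,[-0.003,0.0001,0],0]
    - [0.0,[-0.003,0.0001,0],0]

```text
clock: 9.3
position: [0.5223, -0.0536, 0.0689]
eef_rot: [-0.001, -0.377, 0.926, 0.0]
contact_force: [-6.0, -0.9, -0.6]
width: 0.157
```

```bash
python3 k.py
python3 - <<'E'
from h import *
for n in("side","scene"):
    im=camera(n);cv2.imwrite(f"pics/f_{n}.png",im[:,:,::-1])
i=cv2.imread('pics/f_side.png')[160:240,160:260];cv2.imwrite('pics/f_sc.png',cv2.resize(i,None,fx=7,fy=7,interpolation=2))
i=cv2.imread('pics/f_scene.png')[195:280,190:300];cv2.imwrite('pics/f_cc.png',cv2.resize(i,None,fx=7,fy=7,interpolation=2))
E
```

```text
t 9.3 p [ 0.5223 -0.0536  0.0689] yawx -135.72 z [-0.002 -0.    -1.   ] j [-0.102  0.419 -0.191  0.963 -0.001 -0.875] F [-6.  -0.9 -0.6] T [-0.08  1.28  0.03] w 13.4
along -4.472381603564528 [4.92465956 3.60973037 0.58670506] dist from start 0.04426565477231917
```

View pics/f_sc.png

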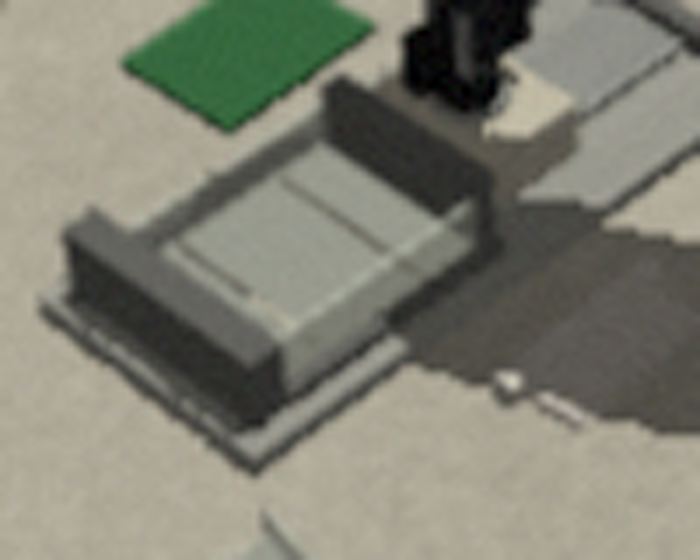

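View pics/f_cc.png

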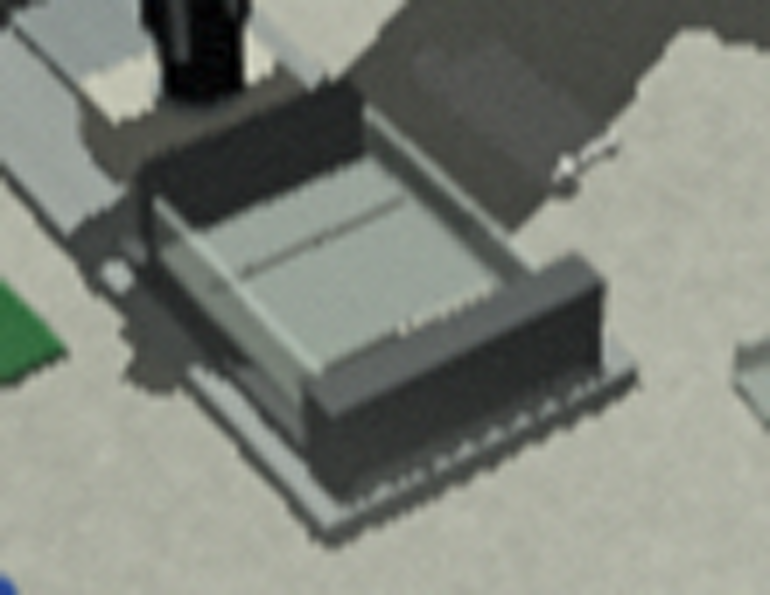

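Emit:
send_rows:
  moves:
    - [0.0,[-0.0005,0.0005,0],0]
    - [0.0,[-0.001,0.001,0],0]
    - [0.0,[-0.0015,0.001,0],0]
    - [0.0,[-0.002,0.001,0],0]
    - [0.0,[-0.0025,0.001,0],0]
    - [0.0,[-0.0025,0.001,0],0]
    - [0.0,[-0.0025,0.001,0],0]
    - [0.0,[-0.0025,0.001,0],0]

```text
clock: 10.4
position: [0.5223, -0.0534, 0.0689]
eef_rot: [-0.003, -0.376, 0.927, -0.002]
contact_force: [-9.3, -6.5, 0.0]
width: 0.153
```

```bash
python3 k.py
```

```text
t 10.4 p [ 0.5223 -0.0534  0.0689] yawx -135.82 z [-0.004 -0.005 -1.   ] j [-0.099  0.42  -0.19   0.965 -0.005 -0.87 ] F [-9.3 -6.5  0. ] T [-1.25  1.73  0.06] w 13.1
along -10.923663121549136 [11.21600961  1.78793783  0.07231355] dist from start 0.04443923344083534
```

Firm stop at 44.4 mm of travel: the push rose to 11 N with no further motion. Tightening while holding that push.

Emit:
send_rows:
  moves:
    - [0.0,[0,0,0],10]
    - [0.0,[0,0,0],20]
    - [0.0,[0,0,0],30]
    - [0.0,[0,0,0],40]
    - [0.0,[0,0,0],50]
    - [0.0,[0,0,0],60]
    - [0.0,[0,0,0],70]
    - [0.0,[0,0,0],79]
  squeeze: 60

```text
clock: 11.4
position: [0.5224, -0.0546, 0.0691]
eef_rot: [-0.001, 0.302, 0.953, -0.004]
contact_force: [-8.8, -10.3, 1.7]
width: 0.154
```

```bash
python3 k.py
```

```text
t 11.4 p [ 0.5224 -0.0546  0.0691] yawx 144.85 z [-0.004 -0.008 -1.   ] j [-0.1    0.42  -0.189  0.965 -0.008  0.514] F [ -8.8 -10.3   1.7] T [-1.92  1.87  0.15] w 13.1
along -13.532845300513856 [  1.25396735 -13.49885298  -1.60261105] dist from start 0.04360812456996031
```

Emit:
send_rows:
  moves:
    - [0.0,[0,0,0],2]
    - [0.0,[0,0,0],4]
    - [0.0,[0,0,0],6]
    - [0.0,[0,0,0],8]
    - [0.0,[0,0,0],9]
    - [0.0,[0,0,0],10]
    - [0.0,[0,0,0],10]
    - [0.0,[0,0,0],10]

```text
clock: 12.4
position: [0.5224, -0.0546, 0.0692]
eef_rot: [-0.0, 0.379, 0.926, -0.005]
contact_force: [-9.0, -12.1, 2.6]
width: 0.146
```

```bash
python3 k.py
```

```text
t 12.4 p [ 0.5224 -0.0546  0.0692] yawx 135.51 z [-0.004 -0.009 -1.   ] j [-0.099  0.419 -0.189  0.966 -0.009  0.678] F [ -9.  -12.1   2.6] T [-2.25  1.97  2.33] w 12.4
along -15.073560925524198 [ -2.02503862 -14.97942429  -2.42134472] dist from start 0.04358710835606213
```

The stop is reached: moment about the vertical rose to 2.3 N m. Taking off the push, then opening.

Emit:
send_rows:
  moves:
    - [0.0,[0,-0.001,0],0]
    - [0.0,[0,-0.002,0],0]
    - [0.0,[0,-0.003,0],0]
    - [0.0,[0,-0.0035,0],0]
    - [0.05,[0,-0.0035,0],0]
    - [0.05,[0,-0.0035,0],0]
    - [0.05,[0,-0.0035,0],0]
    - [0.05,[0,-0.0035,0],0]

```text
clock: 13.4
position: [0.5226, -0.0533, 0.0696]
eef_rot: [0.001, 0.38, 0.925, 0.0]
contact_force: [0.1, -0.9, 0.5]
width: 0.589
```

```bash
python3 k.py
```

```text
t 13.4 p [ 0.5226 -0.0533  0.0696] yawx 135.29 z [ 0.001  0.    -1.   ] j [-0.102  0.416 -0.193  0.96   0.     0.678] F [ 0.1 -0.9  0.5] T [ 0.01 -0.01 -0.01] w 50.3
along -0.6558297013863243 [-0.72252793 -0.58762982 -0.46962553] dist from start 0.044660209362215236
```

Free. Raising straight up, squaring the tool to the stand, and looking.

Emit:
send_rows:
  moves:
    - [0.06,[0,0,-0.02],0]
    - [0.06,[0,0,-0.04],0]
    - [0.06,[0,0,-0.07],0]
    - [0.06,[0,0,-0.1],-2]
    - [0.06,[0,0,-0.13],-4]
    - [0.06,[0,0,-0.16],-5.5]
    - [0.06,[0,0,-0.16],-5.5]
    - [0.06,[0,0,-0.16],-5.5]

```text
clock: 14.4
position: [0.5217, -0.0534, 0.2286]
eef_rot: [-0.0, 0.336, 0.942, -0.0]
contact_force: [0.7, 0.3, 0.5]
width: 0.702
```

```bash
python3 k.py
python3 - <<'E'
from h import *
c=calibration("wrist");print(list(c["xyz"]),list(c["attitude"]))
for n in("side","scene","wrist"):
    im=camera(n);cv2.imwrite(f"pics/g_{n}.png",im[:,:,::-1])
for t in("dam_face","gate_face","knob_bar","tray"):
  for n in("wrist","side","scene"):
    print(t,n,[(round(d["p"],2),np.round(d["location"],4)) for d in mark_of(t,n)][:2])
i=cv2.imread('pics/g_wrist.png')[100:225,150:400];cv2.imwrite('pics/g_wc.png',cv2.resize(i,None,fx=3.2,fy=3.2,interpolation=2))
i=cv2.imread('pics/g_side.png')[140:240,150:280];cv2.imwrite('pics/g_sc.png',cv2.resize(i,None,fx=6,fy=6,interpolation=2))
E
```

```text
t 14.4 p [ 0.5217 -0.0534  0.2286] yawx 140.77 z [-0.001  0.    -1.   ] j [-0.102  0.291  0.065  1.346  0.     0.583] F [0.7 0.3 0.5] T [-0.01 -0.01  0.01] w 59.9
along 0.70779940376466 [-0.35369197  0.70888724 -0.54233932] dist from start 0.044069784464158115
[np.float64(0.47151107370725576), np.float64(-0.01206300528619661), np.float64(0.37081164222981766)] [np.float64(0.11826374177416221), np.float64(0.8956898545513338), np.float64(0.42504453918967816), np.float64(0.055592369444188154)]
dam_face wrist [(0.74, array([0.625 , 0.075 , 0.0328]))]
dam_face side [(0.74, array([0.6282, 0.0771, 0.0336]))]
dam_face scene [(0.74, array([ 0.541 , -0.0307,  0.0047])), (0.71, array([0.6225, 0.0799, 0.0307]))]
gate_face wrist [(0.64, array([ 0.5508, -0.0171,  0.0343]))]
gate_face side [(0.95, array([ 0.5517, -0.0158,  0.0312]))]
gate_face scene [(0.64, array([ 0.5496, -0.0179,  0.0293]))]
knob_bar wrist [(0.9, array([ 0.5231, -0.0567,  0.0812]))]
knob_bar side [(0.77, array([ 0.5168, -0.055 ,  0.0792]))]
knob_bar scene [(0.88, array([ 0.5211, -0.0571,  0.0794]))]
tray wrist [(0.94, array([ 0.5748,  0.2324, -0.002 ])), (0.9, array([0.59  , 0.0278, 0.0119]))]
tray side [(0.98, array([0.3604, 0.2599, 0.004 ])), (0.77, array([0.59 , 0.034, 0.014]))]
tray scene [(0.98, array([ 0.2137, -0.3154, -0.001 ])), (0.96, array([ 0.5753,  0.2323, -0.0006]))]
```

View pics/g_wc.png

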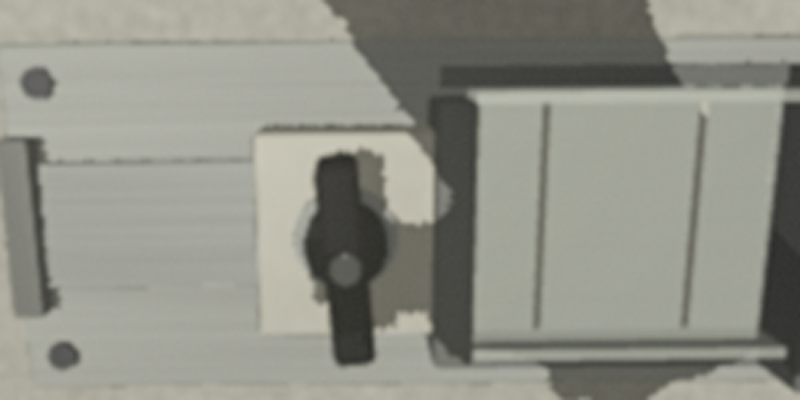

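View pics/g_sc.png

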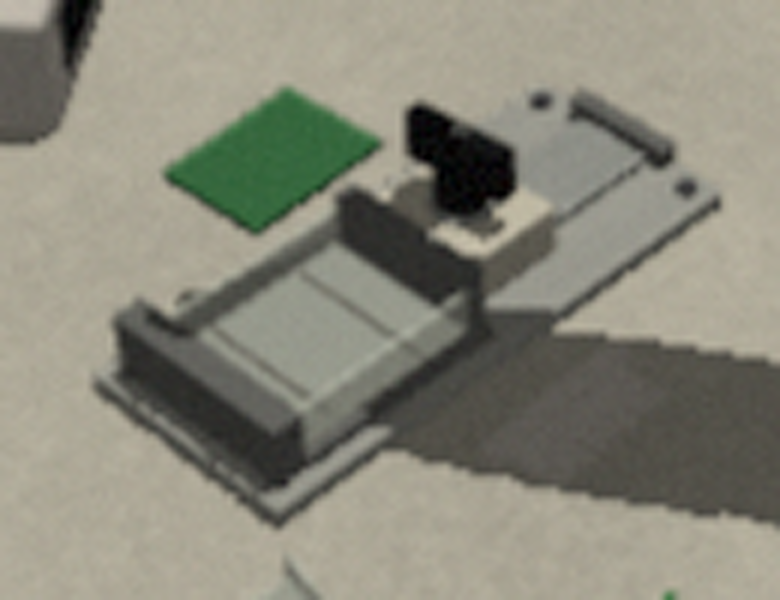

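View pics/g_wrist.png

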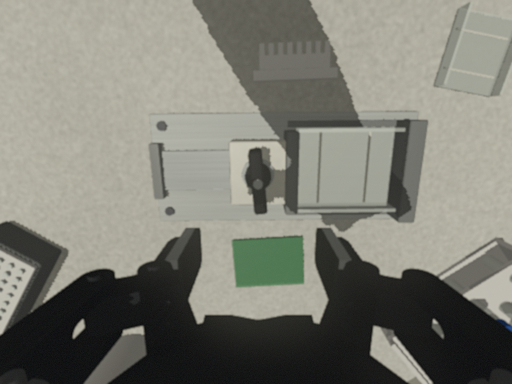

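Run:
```python
from h import *
c=calibration("wrist");st()
def w(u,v,z):
    r=rot(c["attitude"]).as_matrix()@np.array([(u-c["cx"])/c["fx"],(v-c["cy"])/c["fy"],1]);return c["xyz"]+r*(z-c["xyz"][2])/r[2]
def ang(p,q):d=p-q;return np.degrees(np.arctan2(d[1],d[0]))
cr=lambda x,y,z:w(150+(x+.5)/3.2-.5,100+(y+.5)/3.2-.5,z)
C=cr(345,268,.095);E=cr(355,360,.095);T=cr(340,160,.095)
print("bar",C,ang(C,E),np.linalg.norm(C-E))
print("right/left edge lower half", ang(cr(363,290,.095),cr(372,355,.095)),ang(cr(329,290,.095),cr(337,355,.095)))
print("carriage left",ang(cr(254,137,.044),cr(262,331,.044)),"gate top right",ang(cr(474,97,.051),cr(471,360,.051)))
i=cv2.imread('pics/g_wrist.png')[140:220,220:300];cv2.imwrite('pics/g_k.png',cv2.resize(i,None,fx=7,fy=7,interpolation=2))
```

```text
t 15.15 p [ 0.522  -0.0535  0.2293] yawx 140.79 z [ 0. -0. -1.] j [-0.102  0.291  0.067  1.347 -0.     0.582] F [-0.6 -0.4  0.1] T [0.01 0.03 0.01] w 60.4
bar [ 0.52296314 -0.0546214   0.095     ] 146.79218988136464 0.030598769601282886
right/left edge lower half 148.66801503638237 147.28111967709737
carriage left 141.6517888250536 gate top right 142.20376951093073
```

View pics/g_k.png

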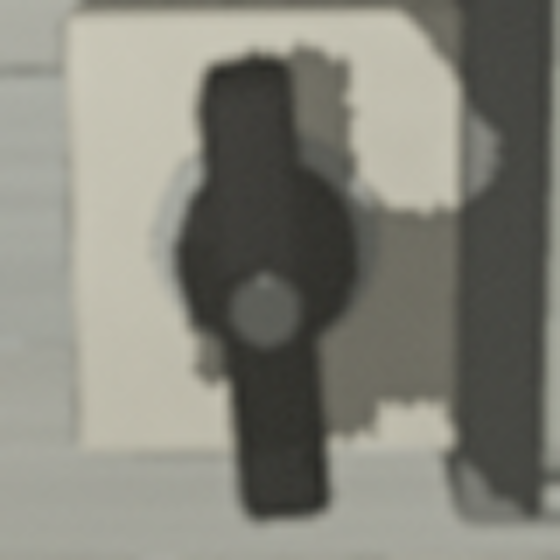

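The gate and tray are snug and flat. However, the bar reads about 147° against a stand yaw of about 141.5°, so it sits roughly 5° short of the stop (it may have sprung back on release). I'll close the pads square to the stand to press it home gently.

Emit:
send_rows:
  moves:
    - [0.06,[-0.0014,-0.0005,0.03],0.5]
    - [0.06,[-0.0014,-0.0005,0.06],0.5]
    - [0.06,[-0.0014,-0.0005,0.09],0.5]
    - [0.06,[-0.0014,-0.0005,0.12],0.5]
    - [0.06,[-0.0014,-0.0005,0.14],0.5]
    - [0.06,[-0.0014,-0.0005,0.153],0.5]
    - [0.06,[-0.0014,-0.0005,0.158],0.5]
    - [0.06,[-0.0014,-0.0005,0.158],0.5]
  squeeze: 25

```text
clock: 16.15
position: [0.523, -0.0548, 0.0715]
eef_rot: [0.0, 0.34, 0.941, 0.0]
contact_force: [-0.0, -0.3, 0.3]
width: 0.704
```

Emit:
send_rows:
  moves:
    - [0.0,[0,0,0],0]
    - [0.0,[0,0,0],0]
    - [0.0,[0,0,0],0]
    - [0.0,[0,0,0],0]
    - [0.0,[0,0,0],0]
    - [0.0,[0,0,0],0]
    - [0.0,[0,0,0],0]
    - [0.0,[0,0,0],0]
  squeeze: 25

```text
clock: 17.15
position: [0.5229, -0.0552, 0.0719]
eef_rot: [0.0, 0.34, 0.941, -0.0]
contact_force: [-2.2, -2.7, 6.0]
width: 0.163
```

```bash
python3 k.py;python3 - <<'E'
from h import *
im=camera("wrist");cv2.imwrite("pics/i_wrist.png",im[:,:,::-1])
E
```

```text
t 17.15 p [ 0.5229 -0.0552  0.0719] yawx 140.28 z [ 0.001 -0.001 -1.   ] j [-0.105  0.414 -0.189  0.967 -0.001  0.589] F [-2.2 -2.7  6. ] T [-0.48  0.47  0.26] w 13.9
along -3.4989564587716204 [-2.82598708e-03 -3.50328420e+00 -5.96179201e+00] dist from start 0.043420942830729295
```

View pics/i_wrist.png

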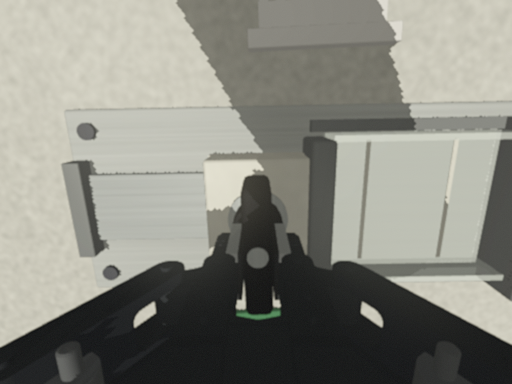

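Bar now stands square with the stand (x≈257 top and bottom). Opening in small steps and checking.

Emit:
send_rows:
  moves:
    - [0.014,[0,-0.0005,0],0]
    - [0.0145,[0,-0.0005,0],0]
    - [0.015,[0,-0.0005,0],0]
    - [0.016,[0,-0.0005,0],0]
    - [0.018,[0,-0.0005,0],0]
    - [0.022,[0,-0.0005,0],0]
    - [0.03,[0,-0.0005,0],0]
    - [0.045,[0,-0.0005,0],0]
  squeeze: 25

```text
clock: 18.2
position: [0.5225, -0.0551, 0.0713]
eef_rot: [-0.0, 0.34, 0.941, 0.0]
contact_force: [0.3, 0.5, 0.9]
width: 0.521
```

Emit:
send_rows:
  moves:
    - [0.06,[0,0,0],0]
    - [0.06,[0,0,-0.03],0]
    - [0.06,[0,0,-0.06],0]
    - [0.06,[0,0,-0.09],0]
    - [0.06,[0,0,-0.12],0]
    - [0.06,[0,0,-0.15],0]
    - [0.06,[0,0,-0.158],0]
    - [0.06,[0,0,-0.158],0]

```text
clock: 19.2
position: [0.5225, -0.0551, 0.2292]
eef_rot: [0.0, 0.34, 0.941, 0.0]
contact_force: [-0.0, 0.3, -0.4]
width: 0.705
```

```bash
python3 k.py
python3 - <<'E'
from h import *
c=calibration("wrist")
im=camera("wrist")[:,:,::-1];cv2.imwrite("pics/j_wrist.png",im)
i=im[130:230,210:310];cv2.imwrite('pics/j_k.png',cv2.resize(i,None,fx=6,fy=6,interpolation=2))
import json;json.dump({"xyz":list(map(float,c["xyz"])),"att":list(map(float,c["attitude"]))},open("j.json","w"))
E
```

```text
t 19.2 p [ 0.5225 -0.0551  0.2292] yawx 140.28 z [ 0. -0. -1.] j [-0.105  0.292  0.068  1.346  0.     0.588] F [-0.   0.3 -0.4] T [-0.08 -0.01  0.  ] w 60.2
along 0.23885482701316949 [0.21481596 0.23647004 0.36716014] dist from start 0.043266297053259496
```

View pics/j_k.png

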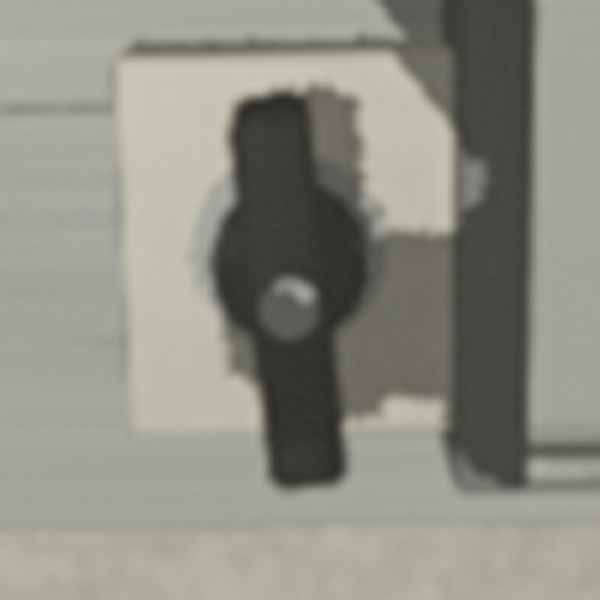

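The bar again reads about 5° past square after release, the same as before. Either the stop itself sits there or the bar springs back. I'll test by torque: grip aligned at 146.5°, then turn clockwise a little and read the moment.

Emit:
send_rows:
  moves:
    - [0.06,[0,0,0.03],-2]
    - [0.06,[0,0,0.06],-4]
    - [0.06,[0,0,0.09],-6.3]
    - [0.06,[0,0,0.12],-6.3]
    - [0.06,[0,0,0.14],-6.3]
    - [0.06,[0,0,0.153],-6.3]
    - [0.06,[0,0,0.159],-6.3]
    - [0.06,[0,0,0.159],-6.3]

```text
clock: 20.25
position: [0.5223, -0.0551, 0.0701]
eef_rot: [-0.0, 0.287, 0.958, -0.0]
contact_force: [0.3, 0.0, -0.3]
width: 0.701
```

Emit:
send_rows:
  moves:
    - [0.0,[0,0,0],0]
    - [0.0,[0,0,0],0]
    - [0.0,[0,0,0],0]
    - [0.0,[0,0,0],0]
    - [0.0,[0,0,0],0]
    - [0.0,[0,0,0],0]
    - [0.0,[0,0,0],0]
    - [0.0,[0,0,0],0]
  squeeze: 40

```text
clock: 21.25
position: [0.5229, -0.0552, 0.071]
eef_rot: [0.001, 0.287, 0.958, 0.0]
contact_force: [-1.4, -0.2, 5.4]
width: 0.154
```

```bash
python3 k.py
```

```text
t 21.25 p [ 0.5229 -0.0552  0.071 ] yawx 146.59 z [ 0.001 -0.    -1.   ] j [-0.105  0.415 -0.19   0.964 -0.     0.478] F [-1.4 -0.2  5.4] T [-0.04  0.26  0.08] w 13.1
along -1.034094443908601 [ 1.00531956 -0.93643249 -5.35242336] dist from start 0.043487126284053094
```

Emit:
send_rows:
  moves:
    - [0.0,[0,0,0],0.5]
    - [0.0,[0,0,0],1]
    - [0.0,[0,0,0],1.5]
    - [0.0,[0,0,0],2]
    - [0.0,[0,0,0],2]
    - [0.0,[0,0,0],2]
    - [0.0,[0,0,0],2]
    - [0.0,[0,0,0],2]

```text
clock: 22.25
position: [0.5229, -0.0552, 0.071]
eef_rot: [0.001, 0.304, 0.953, 0.0]
contact_force: [-1.7, -0.3, 6.1]
width: 0.154
```

```bash
python3 k.py
```

```text
t 22.25 p [ 0.5229 -0.0552  0.071 ] yawx 144.6 z [ 0.001 -0.    -1.   ] j [-0.105  0.415 -0.19   0.964 -0.     0.513] F [-1.7 -0.3  6.1] T [-0.09  0.26  0.14] w 13.1
along -1.2932741355017945 [ 1.16193154 -1.21904541 -6.14741388] dist from start 0.043393627140874316
```

Only 0.14 N m, which is knob friction, so it is turning and not yet at the stop. Continuing in small steps.

Emit:
send_rows:
  moves:
    - [0.0,[0,0,0],0.5]
    - [0.0,[0,0,0],1]
    - [0.0,[0,0,0],1.5]
    - [0.0,[0,0,0],2]
    - [0.0,[0,0,0],2]
    - [0.0,[0,0,0],2]
    - [0.0,[0,0,0],2]
    - [0.0,[0,0,0],2]

```text
clock: 23.25
position: [0.5229, -0.0553, 0.0711]
eef_rot: [0.001, 0.321, 0.947, -0.0]
contact_force: [-1.8, 0.3, 5.9]
width: 0.156
```

```bash
python3 k.py
```

```text
t 23.25 p [ 0.5229 -0.0553  0.0711] yawx 142.59 z [ 0.001 -0.    -1.   ] j [-0.105  0.415 -0.19   0.964 -0.     0.548] F [-1.8  0.3  5.9] T [-0.1   0.25  0.07] w 13.3
along -0.9198543602764353 [ 1.58132725 -0.8724349  -5.91444025] dist from start 0.04333703238264388
```

Emit:
send_rows:
  moves:
    - [0.0,[0,0,0],0.5]
    - [0.0,[0,0,0],1]
    - [0.0,[0,0,0],1.5]
    - [0.0,[0,0,0],1.5]
    - [0.0,[0,0,0],1.5]
    - [0.0,[0,0,0],1.5]
    - [0.0,[0,0,0],1.5]
    - [0.0,[0,0,0],1.5]

```text
clock: 24.25
position: [0.5229, -0.0553, 0.071]
eef_rot: [0.001, 0.333, 0.943, -0.0]
contact_force: [-1.8, 0.1, 5.3]
width: 0.153
```

```bash
python3 k.py
```

```text
t 24.25 p [ 0.5229 -0.0553  0.071 ] yawx 141.11 z [ 0.001 -0.001 -1.   ] j [-0.105  0.415 -0.19   0.964 -0.     0.574] F [-1.8  0.1  5.3] T [-0.08  0.26  0.14] w 13.1
along -1.0913746571177791 [ 1.48917162 -1.08582989 -5.25287134] dist from start 0.043305779891340976
```

Run:
```python
from h import *
im=camera("wrist")[:,:,::-1];cv2.imwrite("pics/k_wrist.png",im)
i=im[150:320,190:330];cv2.imwrite('pics/k_k.png',cv2.resize(i,None,fx=3.5,fy=3.5,interpolation=2))
c=calibration("wrist");print(c["xyz"],c["attitude"])
# image 'up' yaw at center
A=rot(c["attitude"]).as_matrix();print("cam -y yaw",np.degrees(np.arctan2(-A[1,1],-A[0,1])),"fwd",A[:,2])
```

```text
[ 0.47219544 -0.01419922  0.21321629] [0.11883553 0.89436395 0.42752475 0.05669062]
cam -y yaw 141.09918330408303 fwd [ 0.20301435 -0.16409114 -0.96532858]
```

View pics/k_k.png

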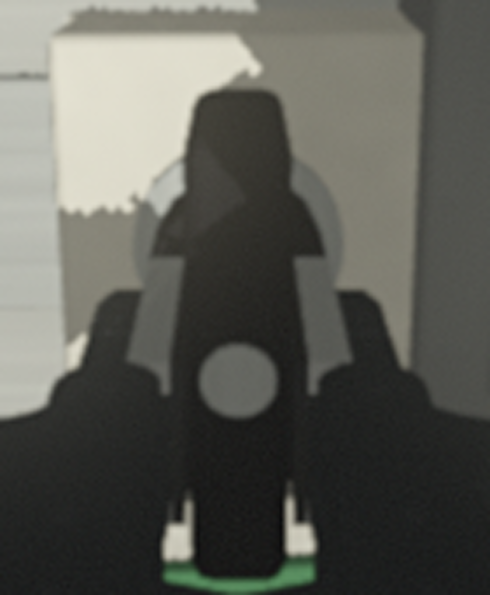

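The bar is held square (vertical in the crop). One more small turn to find the stop, then a small opening with a look straight after it.

Emit:
send_rows:
  moves:
    - [0.0,[0,0,0],0.5]
    - [0.0,[0,0,0],1]
    - [0.0,[0,0,0],1.5]
    - [0.0,[0,0,0],1.5]
    - [0.0,[0,0,0],1.5]
    - [0.0,[0,0,0],1.5]
    - [0.0,[0,0,0],1.5]
    - [0.0,[0,0,0],1.5]

```text
clock: 25.3
position: [0.5229, -0.0553, 0.0711]
eef_rot: [0.001, 0.344, 0.939, -0.0]
contact_force: [-0.5, -0.7, 5.9]
width: 0.155
```

```bash
python3 k.py
```

```text
t 25.3 p [ 0.5229 -0.0553  0.0711] yawx 139.72 z [ 0.001 -0.001 -1.   ] j [-0.105  0.415 -0.19   0.964 -0.001  0.598] F [-0.5 -0.7  5.9] T [-0.22  0.31  0.83] w 13.2
along -0.8628145420556471 [-0.02985026 -0.86278308 -5.90953326] dist from start 0.043318404968045225
```

The hard stop is at about 140.5–141° (0.83 N m). Relaxing the wind-up to about 140.8°, then opening slightly.

Emit:
send_rows:
  moves:
    - [0.0,[0,0,-0.0005],-0.5]
    - [0.0,[0,0,-0.001],-0.9]
    - [0.0,[0,0,-0.001],-0.9]
    - [0.014,[0,0,-0.001],-0.9]
    - [0.015,[0,0,-0.001],-0.9]
    - [0.016,[0,0,-0.001],-0.9]
    - [0.018,[0,0,-0.001],-0.9]
    - [0.02,[0,0,-0.001],-0.9]
  squeeze: 20

```text
clock: 26.3
position: [0.5222, -0.0551, 0.0712]
eef_rot: [-0.0, 0.338, 0.941, -0.0]
contact_force: [0.4, -0.6, -0.7]
width: 0.235
```

```bash
python3 k.py
python3 - <<'E'
from h import *
im=camera("wrist")[:,:,::-1];cv2.imwrite("pics/l_wrist.png",im)
i=im[150:320,190:330];cv2.imwrite('pics/l_k.png',cv2.resize(i,None,fx=3.5,fy=3.5,interpolation=2))
E
```

```text
t 26.3 p [ 0.5222 -0.0551  0.0712] yawx 140.48 z [-0.001  0.    -1.   ] j [-0.105  0.415 -0.19   0.966  0.     0.585] F [ 0.4 -0.6 -0.7] T [-0.02  0.   -0.03] w 20.0
along -0.2250529896215721 [-0.69570623 -0.21949858  0.68978875] dist from start 0.043067042774446646
```

View pics/l_k.png

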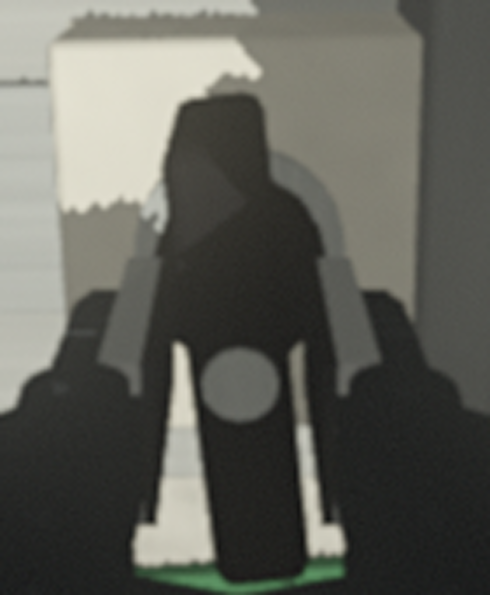

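On release the bar drifts back about 5° each time, so opening the grip disturbs it. Instead I'll nudge it home with the fingers slightly open (17 mm) by turning the tool, then turn away, so no grip has to be released.

Emit:
send_rows:
  moves:
    - [0.017,[0,0,0],0]
    - [0.017,[0,0,0],2]
    - [0.017,[0,0,0],4]
    - [0.017,[0,0,0],5]
    - [0.017,[0,0,0],6]
    - [0.017,[0,0,0],7]
    - [0.017,[0,0,0],8]
    - [0.017,[0,0,0],8]

```text
clock: 27.35
position: [0.5224, -0.055, 0.0713]
eef_rot: [-0.0, 0.403, 0.915, 0.0]
contact_force: [-0.8, 1.2, 0.6]
width: 0.196
```

```bash
python3 k.py
python3 - <<'E'
from h import *
im=camera("wrist")[:,:,::-1];cv2.imwrite("pics/m_wrist.png",im)
i=im[150:320,190:330];cv2.imwrite('pics/m_k.png',cv2.resize(i,None,fx=3.5,fy=3.5,interpolation=2))
E
```

```text
t 27.35 p [ 0.5224 -0.055   0.0713] yawx 132.48 z [-0.  0. -1.] j [-0.105  0.415 -0.19   0.966  0.     0.724] F [-0.8  1.2  0.6] T [0.4  0.24 0.2 ] w 16.7
along 0.40182595007312427 [ 1.43211057  0.19387571 -0.59982896] dist from start 0.043275605062110145
```

View pics/m_k.png

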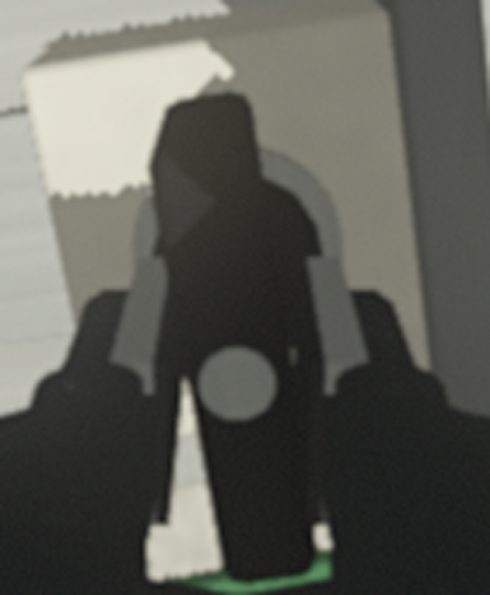

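The bar followed by about 5°, to roughly 142°. A little more, then back off.

Emit:
send_rows:
  moves:
    - [0.017,[0,0,0],0.5]
    - [0.017,[0,0,0],1]
    - [0.017,[0,0,0],1.5]
    - [0.017,[0,0,0],2]
    - [0.017,[0,0,0],2]
    - [0.017,[0,0,0],2]
    - [0.017,[0,0,0],2]
    - [0.017,[0,0,0],2]

```text
clock: 28.4
position: [0.5225, -0.0551, 0.0714]
eef_rot: [0.0, 0.419, 0.908, 0.0]
contact_force: [-1.4, 1.6, 1.9]
width: 0.203
```

```bash
python3 k.py
```

```text
t 28.4 p [ 0.5225 -0.0551  0.0714] yawx 130.49 z [ 0.  0. -1.] j [-0.105  0.415 -0.19   0.966  0.     0.759] F [-1.4  1.6  1.9] T [0.37 0.22 0.56] w 17.3
along 0.33301552972266263 [ 2.09272752 -0.04652485 -1.92062695] dist from start 0.0432748855221087
```

Emit:
send_rows:
  moves:
    - [0.017,[0,0,0],-0.5]
    - [0.017,[0,0,0],-1]
    - [0.017,[0,0,0],-2]
    - [0.017,[0,0,0],-4]
    - [0.02,[0,0,0],-6]
    - [0.025,[0,0,0],-8]
    - [0.035,[0,0,0],-10]
    - [0.045,[0,0,0],-10]

```text
clock: 29.4
position: [0.5225, -0.0552, 0.0713]
eef_rot: [0.0, 0.338, 0.941, -0.0]
contact_force: [0.6, -0.2, -0.6]
width: 0.525
```

```bash
python3 k.py
python3 - <<'E'
from h import *
im=camera("wrist")[:,:,::-1];cv2.imwrite("pics/n_wrist.png",im)
i=im[150:320,190:330];cv2.imwrite('pics/n_k.png',cv2.resize(i,None,fx=3.5,fy=3.5,interpolation=2))
E
```

```text
t 29.4 p [ 0.5225 -0.0552  0.0713] yawx 140.5 z [ 0. -0. -1.] j [-0.105  0.415 -0.19   0.966 -0.     0.584] F [ 0.6 -0.2 -0.6] T [ 0.04 -0.01 -0.03] w 44.8
along 0.23208228398324465 [-0.55865627  0.23644258  0.63418731] dist from start 0.04315357051798047
```

View pics/n_k.png

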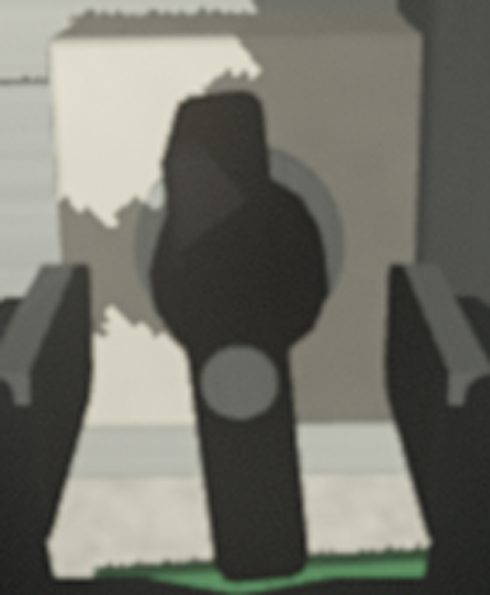

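It comes back to the same ~146.5° even after a press of 0.56 N m. One more test: nudge it to just short of the hard stop and see whether it stays there.

Emit:
send_rows:
  moves:
    - [0.017,[0,0,0],0]
    - [0.017,[0,0,0],1]
    - [0.017,[0,0,0],3]
    - [0.017,[0,0,0],4]
    - [0.017,[0,0,0],5]
    - [0.017,[0,0,0],6]
    - [0.017,[0,0,0],6.7]
    - [0.017,[0,0,0],7.2]

```text
clock: 30.45
position: [0.5225, -0.055, 0.0713]
eef_rot: [-0.0, 0.397, 0.918, 0.0]
contact_force: [0.3, 0.9, 1.1]
width: 0.202
```

```bash
python3 k.py
python3 - <<'E'
from h import *
im=camera("wrist")[:,:,::-1];cv2.imwrite("pics/o_wrist.png",im)
E
```

```text
t 30.45 p [ 0.5225 -0.055   0.0713] yawx 133.26 z [ 0.  0. -1.] j [-0.105  0.415 -0.19   0.966  0.     0.711] F [0.3 0.9 1.1] T [0.21 0.06 0.16] w 17.2
along 0.9199455338010947 [ 0.43161853  0.87073904 -1.07397783] dist from start 0.043304496522272945
```

Emit:
send_rows:
  moves:
    - [0.017,[0,0,0],-0.5]
    - [0.017,[0,0,0],-1.5]
    - [0.017,[0,0,0],-3]
    - [0.017,[0,0,0],-4.5]
    - [0.02,[0,0,0],-6]
    - [0.025,[0,0,0],-7.2]
    - [0.035,[0,0,0],-7.2]
    - [0.045,[0,0,0],-7.2]

```text
clock: 31.5
position: [0.5224, -0.0552, 0.0713]
eef_rot: [-0.0, 0.338, 0.941, -0.0]
contact_force: [-0.4, 0.5, -0.2]
width: 0.525
```

```bash
python3 k.py
python3 - <<'E'
from h import *
im=camera("wrist")[:,:,::-1];cv2.imwrite("pics/p_wrist.png",im)
a=cv2.resize(cv2.imread("pics/o_wrist.png")[150:320,190:330],None,fx=2.7,fy=2.7,interpolation=2)
b=cv2.resize(im[150:320,190:330],None,fx=2.7,fy=2.7,interpolation=2)
cv2.imwrite('pics/p_k.png',np.hstack([a,b]))
E
```

```text
t 31.5 p [ 0.5224 -0.0552  0.0713] yawx 140.48 z [-0. -0. -1.] j [-0.105  0.415 -0.19   0.966 -0.     0.585] F [-0.4  0.5 -0.2] T [0.   0.03 0.07] w 44.8
along 0.15554716749618322 [0.58849572 0.15105203 0.21033537] dist from start 0.043191418006188004
```

View pics/p_k.png

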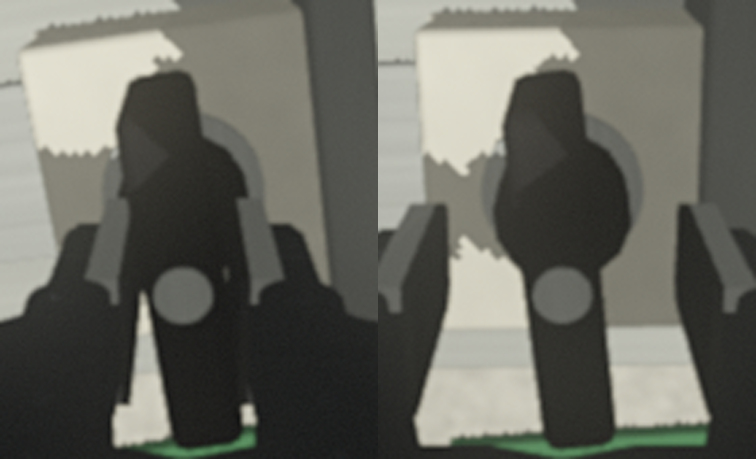

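It springs back from there too, so about 146.5° is where the tightened knob rests and it can't be left any tighter. Lifting clear and doing a last check.

Emit:
send_rows:
  moves:
    - [0.06,[0,0,0],0]
    - [0.06,[0,0,-0.03],0]
    - [0.06,[0,0,-0.06],0]
    - [0.06,[0,0,-0.09],0]
    - [0.06,[0,0,-0.12],0]
    - [0.06,[0,0,-0.15],0]
    - [0.06,[0,0,-0.158],0]
    - [0.06,[0,0,-0.158],0]

```text
clock: 32.55
position: [0.5225, -0.0551, 0.2291]
eef_rot: [0.0, 0.338, 0.941, 0.0]
contact_force: [0.0, -0.3, -0.5]
width: 0.703
```

```bash
python3 k.py
python3 - <<'E'
from h import *
im=camera("wrist")[:,:,::-1];cv2.imwrite("pics/q_wrist.png",im)
P={}
for t in("dam_face","gate_face","knob_bar","tray"):
    P[t]=[(round(d["p"],2),np.round(d["location"],4)) for d in mark_of(t,"wrist")][:2];print(t,P[t])
i=cv2.imread('pics/q_wrist.png')[100:225,150:440];cv2.imwrite('pics/q_wc.png',cv2.resize(i,None,fx=2.7,fy=2.7,interpolation=2))
E
```

```text
t 32.55 p [ 0.5225 -0.0551  0.2291] yawx 140.49 z [ 0. -0. -1.] j [-0.105  0.292  0.068  1.346  0.     0.585] F [ 0.  -0.3 -0.5] T [-0.03 -0.    0.05] w 60.1
along -0.23902257555924922 [-0.2242396  -0.23753561  0.52484499] dist from start 0.043286791233818865
dam_face [(0.71, array([0.6249, 0.0751, 0.0297]))]
gate_face [(0.84, array([ 0.5497, -0.0183,  0.0322]))]
knob_bar [(0.87, array([ 0.5235, -0.0569,  0.0828]))]
tray [(0.73, array([ 0.5734,  0.2334, -0.0006]))]
```

View pics/q_wc.png

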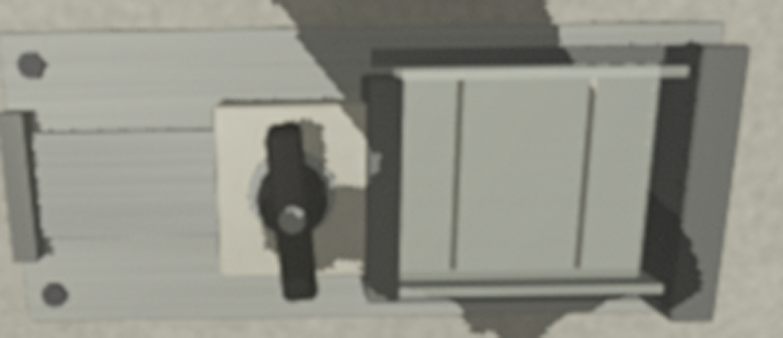

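Run:
```python
from h import *
c=calibration("wrist")
def w(u,v,z):
    r=rot(c["attitude"]).as_matrix()@np.array([(u-c["cx"])/c["fx"],(v-c["cy"])/c["fy"],1]);return c["xyz"]+r*(z-c["xyz"][2])/r[2]
u=np.array([.625,.78,0]);u/=np.linalg.norm(u)
cr=lambda x,y,z:round(float(w(150+(x+.5)/2.7-.5,100+(y+.5)/2.7-.5,z)@u),4)
print("wall ends",cr(690,72,.042),cr(664,290,.042),"wall starts",cr(394,72,.042),cr(396,288,.042))
print("dam top inner edge",cr(702,45,.052),cr(669,318,.052),"gate top face",cr(403,75,.051),cr(399,298,.051))
i=cv2.imread('pics/q_wrist.png')[105:225,370:440];cv2.imwrite('pics/q_d.png',cv2.resize(i,None,fx=5,fy=5,interpolation=2))
```

```text
wall ends 0.4499 0.4497 wall starts 0.3264 0.3292
dam top inner edge 0.4484 0.4483 gate top face 0.3289 0.3294
```

View pics/q_d.png

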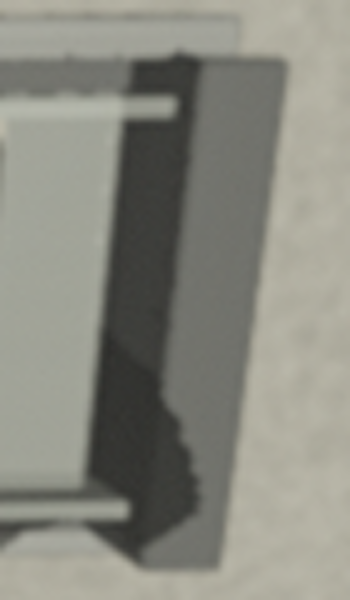

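The tray's wall ends meet the dam face to within about 1.5 mm of measurement error. The gate face is 119–120 mm from the dam, one tray length. Handing in.

```bash
python3 -c "
from h import *
job_done();st()"
```

```text
the job is handed in; nothing more can be done
the job is handed in; nothing more can be done
```

The gel casting stand is ready: the gate is closed on the tray and the knob is turned tight again. The one doubt is that the knob settles about 5° (0.1 rad) off square once released.

- **What I did:** I gripped the knob and loosened it to about 1.46 rad, then slid the gate about 44 mm until it stopped firmly (11 N push, no more motion). I tightened the knob to its hard stop while holding that push, opened the fingers and lifted clear. I handed in at about 32.7 s.
- **Gate and tray:** The last picture puts the gate face 119–120 mm from the dam, which is one tray length. The tray's wall ends are at the dam face within measurement error, and the tray lies flat.
- **Arm and bench:** The arm was 0.23 m up and touching nothing. I did not re-measure every bystander at the end, but the arm never went near any of them, and the comb and glass plate look unmoved.
- **Knob:** It reached a hard stop square to the track (up to 2.3 N m), but each time I let go it came back about 5°. I pressed it home again four ways (closing the pads square, a slow turn to the stop, and two nudges) and it always rested at the same angle. That is well below the 0.6 rad where the clamp bites, so the gate should be locked. I did not push on the gate after tightening to prove it.

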